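# Rock a stuck stone cast out of its model holder and hold it just clear

## Robot

A 7-joint arm with a two-finger parallel gripper is mounted at the origin on a cart in front of the work surface, level with it; the furniture and walls round the work are solid. World frame = base frame: x ahead of the robot, y to its left, z up, the work surface at z = 0. Lengths are in m, angles in rad, forces in N, time in s.
With the tool pointing down it reaches from about 0.425 to 0.875 m from the base axis. Payload 8.4 kg.
Tool frame: the origin (TCP) lies between the finger pads; the fingertips stand 11 mm ahead of it and the grasp point (between the pads) lies 8 mm behind it; z points along the fingers, y is the line along which they close (so a half turn about z gives the same grasp; the last joint's range is limited). The gripper opens to 85 mm and grips with 20 to 120 N. Pads are 22 mm wide; open, the fingers measure 114 mm over their backs; the gripper's body (76 mm by 85 mm) begins 54 mm behind the grasp point. The pads swing forward as they close: fully open they stand 13 mm farther back than shut.
Start: joints at [1.009, 0.333, 0.04, 1.465, -0.013, 1.343, -0.059], TCP at [0.29, -0.582, 0.242] pointing down, gripper open.
Joint ranges: [-2.58, 2.58], [-0.38, 2.09], [-1.3, 1.39], [0.25, 2.4], [-1.5, 4.64], [0.08, 2.09], [-2.65, 2.65]. Speed limits (rad/s): [2.22, 2.22, 2.79, 2.79, 3.14, 3.14, 3.14].

## Interface

Orientations are given as a unit quaternion [w, x, y, z].
In Python, from station import arm, read_camera, silhouettes, tip_of gives the robot as it stands. The module is installed in compiled form; this text tells all that it offers.
- The arm moves only by the tool drive_tool, never from a script. Its argument "motion" is a list of rows, each a list of 7 numbers: the turn, a rotation vector about the tool's x, y, z as a fraction of full scale, then the shift along the tool's x, y, z as a fraction of full scale, then the closure, from 0 (fully open) to 1 (shut). In form: [[rx, ry, rz, tx, ty, tz, jaw], ...]. A call has exactly 5 rows; each row shifts and turns the commanded pose from where the row before left it, along the tool's axes as they then stand; what a row does not reach is not made up. Full scale, the value 1, is 50 mm for a shift and 6 degrees for a turn. A row lasts 1/10 s, in which the tool goes at most 50 mm and 8.59 degrees, less where a joint would pass 70% of its speed; a pose out of reach is approached as far as the arm can. A call with a number of a shift or a turn outside -1 to 1 is refused whole. A call with a gripper value outside its range is refused whole. The fingers move at their own pace and stop on an object; the grip force is fixed at half the most. Time passes only in rows, so rows that do not move let the fingers close, or fill a call up. It gives the time, the measured TCP pose, the force, the opening and the grip force at its end, in the units of the state.
- arm.read_state(): the state, without advancing time (a new reading comes with each control period).
- read_camera(name): name is "scene" or "top" or "wrist"; returns a dict with "color" (400x640x3 uint8, red, green, blue), "K" (3x3 intrinsics, pixels), "extrinsics" (4x4, takes a point from world to camera coordinates). Camera axes: x right, y down, z forward; pixel columns grow to the right and rows downward; lengths in m; the calibration is good to about 2 mm. The wrist camera is an equidistant fisheye: a pixel r from the principal point sees the ray r / f radians off the axis. A picture is of the moment at which its call begins. There is no depth.
- arm.sign_off(): hands the job in; it is judged then, once.
Trained networks look in the newest picture that a camera, given by its name, has taken for a name from the list of things; names that differ only in an ending like _2 or _b are one class to them, and where a whole thing is asked for, a point or a joint stands for the part that bears it (a point fixed in the world has none). Each returns a list of dicts, best first, with "score" (0 to 1); they miss things now and then, are a little off and sometimes report something else, mostly with a low value. They report only what shows in the picture. A call takes as long as a camera call. They do not tell look-alikes from the thing itself.
- silhouettes(camera, name): "pixels" (400x640 bool, what is visible of it) and "location" ([column, row] in pixels, amid what is visible of it).
- tip_of(camera, name): "location" ([column, row] in pixels: a listed point, or the origin of a listed thing).
The state is a dict: "time_s": time; "qpos": joint angles; "dq": joint speeds; "joint_efforts": joint torques, N m; "eef_pos": TCP position; "eef_rot": TCP orientation; "ft_force": force on the tool from outside, world axes, zero at the start; "wrist_torque": the same for the moment, N m; "width": finger opening in m; "finger_force": force on a finger pad.
Only numpy, scipy, OpenCV 4.12 (cv2) and the standard library are available. Lean on these libraries where they do the work, as an engineer would, in place of code of your own. Each camera call takes 0.05 s, during which the arm holds its last target. There are 200 camera calls.

## Task

The stone cast on its plaster plinth is stuck between the two stiff jaws of the model holder. Don't pull it straight up: grip the plinth and rock it, first leaning it over to the left (robot's left) on the left edge of its foot until the right side of the foot has come up past its jaw, then over to the right on the other edge until the left side has come up too. Once freed, lift it straight up and finish still holding it, upright and still over the holder, about 2 cm clear of the jaws, leaving the vials and the round tray around it undisturbed.

Things in the scene. Friction and masses are not known exactly. Their poses are not given: they have to be found in the camera images.
- holder_seat (a point): Centre of the holder's flat seat, 10 mm above the bench, on which the plinth stands. Frame: z up, x away from the robot, +y to the robot's left, turned up to 0.45 rad about z. Two low end stops keep the plinth from sliding along x (inner faces at x = +-34 mm, tops 12 mm above the seat); a steel jaw bears on the foot at +y and at -y.
- plinth_grip (a point): Point on the plinth's centre line 36 mm above its underside, in its straight upper part: the place to grip, 46 mm wide across own y, 62 mm along own x, side faces from 12 to 50 mm above the underside. Axes at the start as the holder's: z up, +y to the left.
- foot_left (a point): Middle of the lower left edge of the plinth's foot (own y = +28 mm, z = 0 from the underside's centre), on the robot's left. Same axes as the plinth. Lies on the seat at the start.
- foot_right (a point): Middle of the lower right edge of the plinth's foot (own y = -28 mm, z = 0). Lies on the seat at the start.
- jaw_left (a joint): Left jaw: steel block 46 x 15 mm, top 16 mm above the seat, outer face 45 mm from the holder's centre. Value: 0 biting over the foot, 0.0033 m the foot can pass, at most 0.009 m (outward, +y). Stiff (8 N), no spring: stays where pushed. A side of the foot is past its jaw when raised about 10 mm: plinth leaning 0.2 to 0.25 rad on its other foot edge.
- jaw_right (a joint): Right jaw, mirror image of the left: slides outward (-y), values as for the left jaw.
- vial_a_mid (a point): Middle of a loose grey-capped powder vial, 16 mm across, 46 mm tall, near the holder; leave alone.
- vial_b_mid (a point): Middle of a second such vial, near the holder; leave alone.
- bottle_a_mid (a point): Middle of a loose small brown black-capped bottle, 22 mm across, 42 mm tall, near the holder; leave alone.
- round_tray: Loose round ceramic firing tray, 64 mm across, 7 mm tall, on the bench in front of the holder (origin: centre of underside); leave alone.
- plinth: Plaster plinth 62 x 46 x 50 mm (x, y, z) with a yellow horseshoe stone cast (56 x 43 x 22 mm) fixed on top; 0.2 to 0.5 kg together; origin at the centre of its underside, on the seat at the start. Its lowest 12 mm flare on both y sides to a foot 56 mm wide, on which the jaws' noses bear.
- holder: Model holder: fixed aluminium plate 96 x 124 x 10 mm with two low end stops and two sliding steel jaws; origin on the bench, 10 mm below the seat's centre, same axes as the seat.
There are look-alikes about, which are no part of the job. There is more than one size of the plinth; the job needs the larger.

How it is judged:
By the outcome, as a careful person would: the job done as asked, in the order asked, and still so for the second after the job is handed in, while the arm keeps its last pose, push and grip.
It also fails if it takes over 38 s, if anything falls off the work surface, if the arm or the gripper's body presses on something with over 40 N, if the wrist force passes 120 N, or if a joint passes its speed limit or range.

## Working session

There is one attempt and no reset: what is moved stays moved. The work goes in short steps, Python scripts to look and compute and a tool call to move; the robot and the scene stay as the last step left them, time stands still between calls to the robot, and variables do not carry over. Pictures are saved under pics/ and viewed, at most 10 in all, crops included, and the job is handed in when it is done.

Besides the shell and the picture viewer there is one more tool, called after "Emit:" by a JSON object that holds its "method" and its "body". drive_tool: Moves the arm, as the interface text tells. Shift numbers are shares of 50 mm and turn numbers shares of 6 degrees, none past 1 either way. Its arguments: {"type":"object","properties":{"motion":{"type":"array"}},"required":["motion"]}

```bash
mkdir -p pics
cat > h.py <<'E'
import numpy as np, cv2
from station import arm, read_camera, silhouettes, tip_of
from scipy.spatial.transform import Rotation as R
def ray(cam,px):
    K=cam["K"];E=cam["extrinsics"]
    d=np.linalg.inv(K)@np.array([px[0],px[1],1.0]); Rm=E[:3,:3]
    return -Rm.T@E[:3,3], Rm.T@d
def onz(cam,px,z):
    o,d=ray(cam,px); return o+d*(z-o[2])/d[2]
def tri(c1,p1,c2,p2):
    A=[];b=[]
    for c,p in((c1,p1),(c2,p2)):
        o,d=ray(c,p); d=d/np.linalg.norm(d); P=np.eye(3)-np.outer(d,d); A.append(P); b.append(P@o)
    return np.linalg.lstsq(np.vstack(A),np.hstack(b),rcond=None)[0]
def proj(c,p):
    q=c["extrinsics"][:3,:3]@np.array(p)+c["extrinsics"][:3,3]; u=c["K"]@q; return u[:2]/u[2]
E
python3 - <<'E'
from h import *
for n in("scene","top"):
    c=read_camera(n); cv2.imwrite(f"pics/{n}.png",c["color"][:,:,::-1])
    print(n,np.round(-c["extrinsics"][:3,:3].T@c["extrinsics"][:3,3],3))
    for t,z in(("holder_seat",.01),("plinth_grip",.046),("foot_left",.01),("foot_right",.01),("round_tray",0),("vial_a_mid",.023),("bottle_a_mid",.021)):
        for r in tip_of(n,t): print(t,round(r["score"],2),np.round(r["location"],1),np.round(onz(c,r["location"],z),3))
s=arm.read_state();print(s["time_s"],s["eef_pos"],s["eef_rot"],s["width"])
E
```

```text
scene [ 0.091 -1.041  0.409]
holder_seat 0.82 [304.  225.3] [ 0.487 -0.383  0.01 ]
plinth_grip 0.77 [306.1 207.2] [ 0.499 -0.375  0.046]
plinth_grip 0.56 [357.4 197.3] [ 0.619 -0.398  0.046]
plinth_grip 0.31 [303.9 222.3] [ 0.458 -0.431  0.046]
foot_right 0.9 [317.  225.6] [ 0.509 -0.4    0.01 ]
foot_right 0.57 [359.5 207.8] [ 0.637 -0.384  0.01 ]
round_tray 0.71 [272.4 248.1] [ 0.395 -0.412  0.   ]
vial_a_mid 0.59 [358.2 227.4] [ 0.558 -0.477  0.023]
bottle_a_mid 0.59 [312.3 198.9] [ 0.564 -0.298  0.021]
top [ 0.426 -0.387  0.9  ]
holder_seat 0.79 [314.8 217.5] [ 0.494 -0.373  0.01 ]
plinth_grip 0.79 [304.8 130.8] [ 0.642 -0.354  0.046]
foot_left 0.78 [302.8 145.6] [ 0.623 -0.35   0.01 ]
foot_left 0.65 [299.8 222.1] [ 0.485 -0.346  0.01 ]
foot_left 0.62 [361.6 177.7] [ 0.566 -0.456  0.01 ]
foot_right 0.88 [327.2 210.8] [ 0.506 -0.395  0.01 ]
round_tray 0.71 [337.5 271. ] [ 0.4   -0.414  0.   ]
round_tray 0.45 [311.3 214.2] [ 0.5   -0.366  0.   ]
vial_a_mid 0.54 [363.6 173.8] [ 0.571 -0.458  0.023]
bottle_a_mid 0.71 [274.9 180.5] [ 0.558 -0.302  0.021]
bottle_a_mid 0.36 [369.8 215.5] [ 0.497 -0.469  0.021]
0.8 [ 0.29017281 -0.5816147   0.24232818] [8.14872037e-06 9.73347345e-01 2.29335882e-01 7.99170279e-06] 0.08546108357216001
```

View pics/top.png

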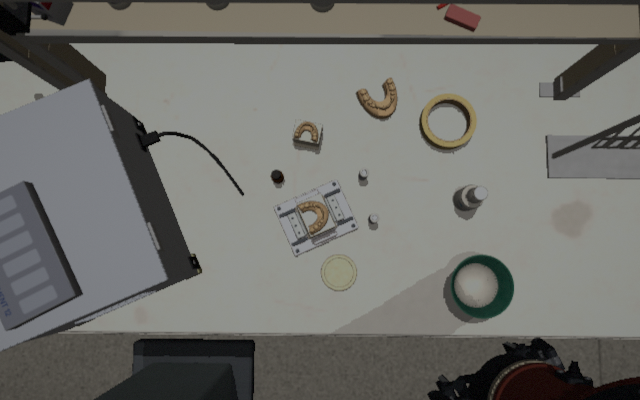

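View pics/scene.png

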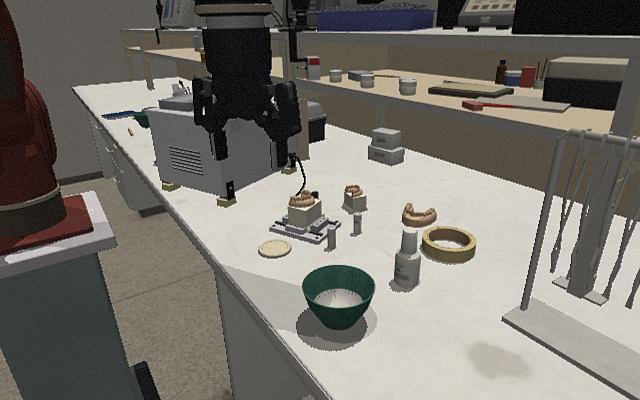

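The top view shows the holder at about (316,218), turned about +0.41 rad, with the larger plinth in it. The smaller look-alike is at (308,133). The vials are at (363,174) and (374,218), the bottle at (277,176) and the tray at (338,272). In the scene view the gripper hangs clear of all of these.

Run:
```python
from h import *
c=read_camera("top"); s=read_camera("scene")
for n,z in(("holder",.01),("plinth",.05)):
    for r in silhouettes("top",n)[:3]:
        m=r["pixels"].astype(np.uint8); p=cv2.boxPoints(cv2.minAreaRect(cv2.findNonZero(m)))
        w=np.array([onz(c,q,z)[:2] for q in p]); print(n,round(r["score"],2),m.sum(),w.mean(0).round(4))
        for i in range(2):
            d=w[i+1]-w[i]; print("  side",np.linalg.norm(d).round(4),np.arctan2(d[1],d[0]).round(3))
im=c["color"][150:280,240:400,::-1]; cv2.imwrite("pics/crop.png",cv2.resize(im,None,fx=4.5,fy=4.5,interpolation=cv2.INTER_CUBIC))
```

```text
holder 0.74 2630 [ 0.4955 -0.3741]
  side 0.1251 -1.133
  side 0.0963 -2.714
plinth 0.97 713 [ 0.6356 -0.3564]
  side 0.046 -0.198
  side 0.0502 -1.785
plinth 0.64 1053 [ 0.4943 -0.3725]
  side 0.0534 -1.125
  side 0.0638 -2.702
plinth 0.22 1021 [ 0.4005 -0.4142]
  side 0.0588 -1.56
  side 0.0581 -3.139
```

View pics/crop.png

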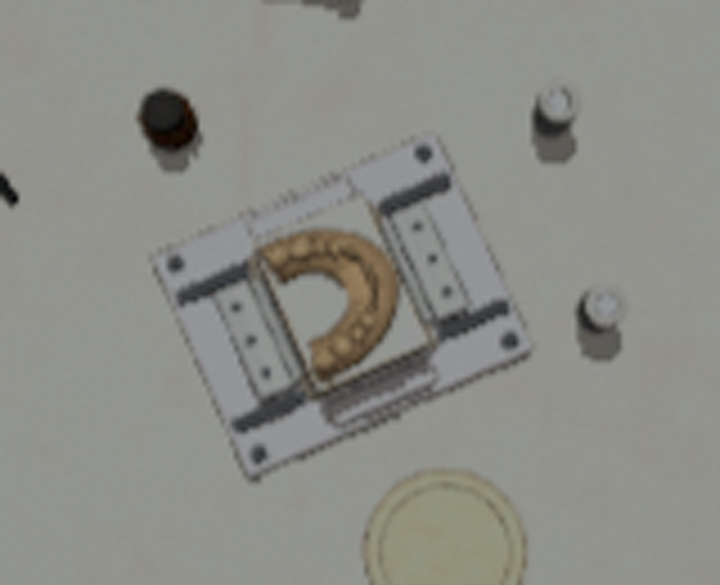

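Emit:
{"method": "drive_tool", "body": {"motion": [[0,0,0,0.9,-0.3,0,0],[0,0,0,0.9,-0.3,0,0],[0,0,0,0.9,-0.3,0,0],[0,0,0,0.9,-0.3,0,0],[0,0,0,0.9,-0.3,0,0]]}}

```text
time_s: 1.5
eef_pos: [0.4591, -0.4126, 0.2426]
eef_rot: [0.0, 0.973, 0.229, 0.0]
ft_force: [0.9, -0.0, -0.5]
width: 0.0857
finger_force: 0.0
```

Emit:
{"method": "drive_tool", "body": {"motion": [[0,0,0,0.5,-0.2,0.2,0],[0,0,0,0.5,-0.2,0.4,0],[0,0,0.15,0,0,0.6,0],[0,0,0.13,0,0,0.6,0],[0,0,0,0,0,0,0]]}}

```text
time_s: 2.0
eef_pos: [0.4918, -0.3722, 0.1481]
eef_rot: [-0.003, 0.977, 0.215, -0.002]
ft_force: [-0.4, 0.6, -0.1]
width: 0.0855
finger_force: 0.0
```

```bash
cat >> h.py <<'E'
def fish(c,p):
    E=c["extrinsics"];K=c["K"]; q=E[:3,:3]@np.array(p)+E[:3,3]; r=np.hypot(q[0],q[1]); th=np.arctan2(r,q[2])
    return np.array([K[0,2]+K[0,0]*th*q[0]/r, K[1,2]+K[1,1]*th*q[1]/r])
def fishonz(c,px,z):
    E=c["extrinsics"];K=c["K"]; a=np.array([(px[0]-K[0,2])/K[0,0],(px[1]-K[1,2])/K[1,1]]); th=np.linalg.norm(a)
    d=E[:3,:3].T@np.r_[a/th*np.sin(th),np.cos(th)]; o=-E[:3,:3].T@E[:3,3]; return o+d*(z-o[2])/d[2]
HC=np.array([.4955,-.374]); YAW=.433
def H(x,y,z):
    cs,sn=np.cos(YAW),np.sin(YAW); return np.array([HC[0]+cs*x-sn*y,HC[1]+sn*x+cs*y,z+.01])
def st():
    s=arm.read_state(); r=R.from_quat(np.r_[s["eef_rot"][1:],s["eef_rot"][0]]).as_matrix()
    print(round(s["time_s"],2),"pos",s["eef_pos"].round(4) if hasattr(s["eef_pos"],"round") else s["eef_pos"]); print(r.round(3)); print("F",np.round(s["ft_force"],1),"w",round(s["width"],4),"f",s["finger_force"]); return s,r
E
python3 - <<'E'
from h import *
st(); c=read_camera("wrist"); im=c["color"][:,:,::-1].copy()
for z,col in((0,(0,0,255)),(.05,(0,255,0))):
    w,l=(.062,.048) if z==0 else (.023,.031)
    P=[H(x,y,z) for x,y in((l,w),(l,-w),(-l,-w),(-l,w))]
    cv2.polylines(im,[np.array([fish(c,p) for p in P]).astype(int)],True,col,1)
cv2.imwrite("pics/w1.png",im)
for t,z in(("holder_seat",.01),("plinth_grip",.046),("foot_left",.01),("foot_right",.01)):
    for r in tip_of("wrist",t)[:2]: print(t,round(r["score"],2),np.round(r["location"],1),np.round(fishonz(c,r["location"],z),4))
E
```

```text
2.0 pos [ 0.4918 -0.3722  0.1481]
[[ 0.907  0.42  -0.006]
 [ 0.42  -0.907  0.004]
 [-0.004 -0.006 -1.   ]]
F [-0.4  0.6 -0.1] w 0.0855 f 0.0
plinth_grip 0.97 [379.5  21.6] [ 0.637  -0.3567  0.046 ]
plinth_grip 0.95 [322.1 194.2] [ 0.4957 -0.3747  0.046 ]
foot_left 0.95 [359.5  48.1] [ 0.6183 -0.3535  0.01  ]
foot_right 0.66 [386.8   8.5] [ 0.6637 -0.3595  0.01  ]
```

View pics/w1.png

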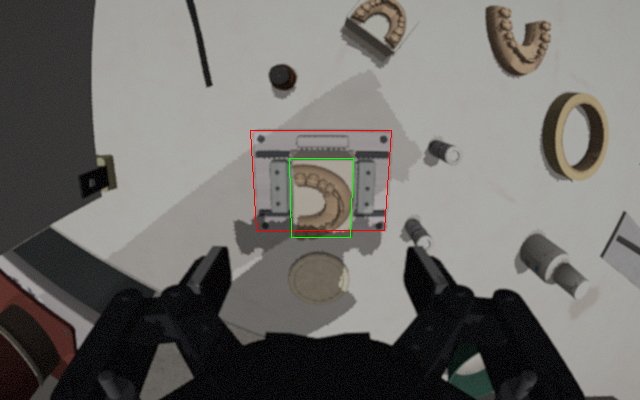

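The projected outlines fit: holder in red, plinth top in green at about (320,197). The gripper is centred between the vials and the bottle, so I'm descending.

Emit:
{"method": "drive_tool", "body": {"motion": [[0,0,0,0.05,0.07,0.5,0],[0,0,0,0,0,0.6,0],[0,0,0,0,0,0.6,0],[0,0,0,0,0,0.4,0],[0,0,0,0,0,0,0]]}}

```text
time_s: 2.75
eef_pos: [0.4965, -0.3754, 0.0457]
eef_rot: [-0.001, 0.977, 0.215, -0.001]
ft_force: [-0.6, 0.0, -0.1]
width: 0.0856
finger_force: 0.0
```

Emit:
{"method": "drive_tool", "body": {"motion": [[0,0,0,0,-0.03,0.08,0],[0,0,0,0,0,0,0],[0,0,0,0,0,0,0.4],[0,0,0,0,0,0,1],[0,0,0,0,0,0,1]]}}

```text
time_s: 3.25
eef_pos: [0.4971, -0.3745, 0.0442]
eef_rot: [0.0, 0.977, 0.215, 0.0]
ft_force: [-10.2, 1.8, 19.1]
width: 0.0453
finger_force: 59.2
```

Emit:
{"method": "drive_tool", "body": {"motion": [[0,0,0,0,0,0,1],[0,0,0,0,0,0,1],[0,0,0,0,0,0,1],[0,0,0,0,0,0,1],[0,0,0,0,0,0,1]]}}

```text
time_s: 3.75
eef_pos: [0.4971, -0.3744, 0.0443]
eef_rot: [0.0, 0.977, 0.215, 0.0]
ft_force: [-3.2, 2.1, 6.4]
width: 0.0451
finger_force: 63.4
```

Run:
```python
from h import *
st(); c=read_camera("scene"); cv2.imwrite("pics/s2.png",cv2.resize(c["color"][170:270,230:390,::-1],None,fx=5,fy=5,interpolation=cv2.INTER_CUBIC))
```

```text
3.75 pos [ 0.4971 -0.3744  0.0443]
[[ 0.907  0.42   0.   ]
 [ 0.42  -0.907  0.   ]
 [ 0.     0.    -1.   ]]
F [-3.2  2.1  6.4] w 0.0451 f 63.38760495185852
```

View pics/s2.png

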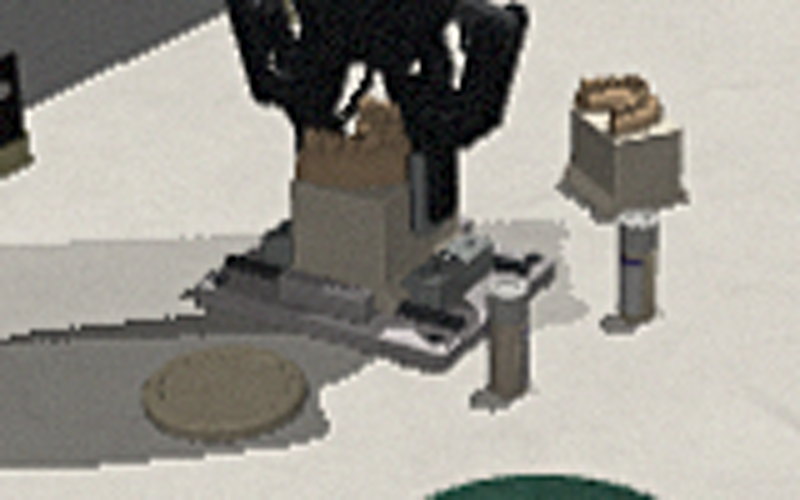

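The plinth is gripped with the fingers just above the jaws, seen at crop (430,200), and its foot is still seated. I'm leaning it left about foot_left.

Emit:
{"method": "drive_tool", "body": {"motion": [[-0.33,0,0,0,-0.024,-0.02,1],[-0.33,0,0,0,-0.024,-0.02,1],[-0.33,0,0,0,-0.024,-0.02,1],[-0.33,0,0,0,-0.024,-0.02,1],[0,0,0,0,0,0,1]]}}

```text
time_s: 4.3
eef_pos: [0.495, -0.3698, 0.0477]
eef_rot: [0.068, 0.974, 0.215, 0.015]
ft_force: [2.0, -0.1, -0.7]
width: 0.045
finger_force: 63.3
```

```bash
cat >> h.py <<'E'
def rel():
    # plinth pose in holder frame assuming rigid grip set at upright: foot edges
    s,r=st(); hx=np.array([np.cos(YAW),np.sin(YAW),0]); hy=np.array([-np.sin(YAW),np.cos(YAW),0])
    p=np.array(s["eef_pos"])-np.r_[HC,.01]; lean=np.arctan2(-r[:,2]@hy,-r[2,2])
    G=G0 if 'G0' in globals() else np.array([.0343,0])
    for n,y in(("L",.028),("R",-.028)):
        q=p+r@np.array([0,-(y+.0004),.0343]); print(n,"y %.1f z %.1f mm"%(q@hy*1e3,q[2]*1e3))
    print("lean left",lean.round(3),"torque",np.round(s["wrist_torque"],2))
E
python3 -c "from h import *; rel()"
```

```text
4.3 pos [ 0.495  -0.3698  0.0477]
[[ 0.907  0.417  0.059]
 [ 0.421 -0.898 -0.126]
 [ 0.     0.139 -0.99 ]]
F [ 2.  -0.1 -0.7] w 0.045 f 63.26435565948486
L y 27.3 z -0.2 mm
R y -28.1 z 7.6 mm
lean left 0.14 torque [ 0.   -0.05 -0.04]
```

Emit:
{"method": "drive_tool", "body": {"motion": [[-0.33,0,0,0,-0.024,-0.019,1],[-0.33,0,0,0,-0.024,-0.019,1],[-0.33,0,0,0,-0.024,-0.019,1],[-0.33,0,0,0,-0.024,-0.019,1],[0,0,0,0,0,0,1]]}}

```text
time_s: 4.8
eef_pos: [0.4929, -0.3655, 0.0504]
eef_rot: [0.135, 0.967, 0.213, 0.03]
ft_force: [2.6, -2.9, -2.5]
width: 0.0451
finger_force: 63.4
```

Run:
```python
from h import *
rel(); c=read_camera("scene"); cv2.imwrite("pics/s3.png",cv2.resize(c["color"][170:270,230:390,::-1],None,fx=5,fy=5,interpolation=cv2.INTER_CUBIC))
```

```text
4.8 pos [ 0.4929 -0.3655  0.0504]
[[ 0.907  0.404  0.115]
 [ 0.42  -0.873 -0.249]
 [ 0.     0.274 -0.962]]
F [ 2.6 -2.9 -2.5] w 0.0451 f 63.444703817367554
L y 26.8 z -0.3 mm
R y -27.1 z 15.0 mm
lean left 0.278 torque [-0.33 -0.38 -0.  ]
```

View pics/s3.png

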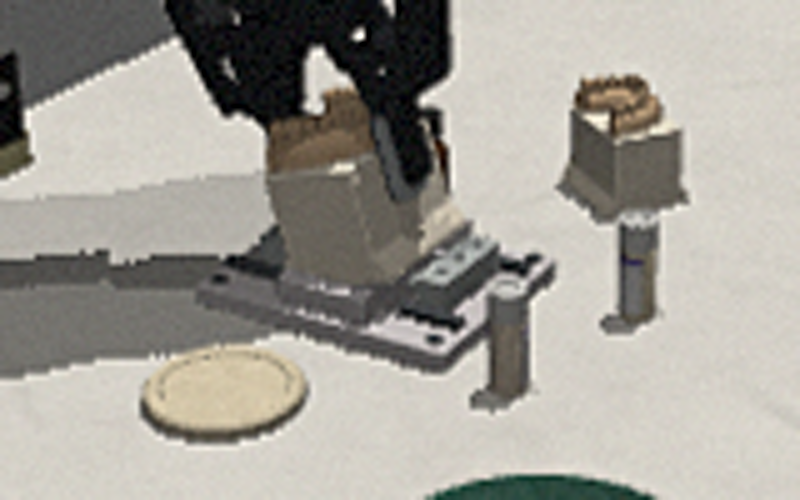

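The plinth leans 0.28 rad to the left, and the right side of its foot is about 15 mm up, past its jaw (crop (400,265)). Nothing else has moved. I'm rocking it back upright.

Emit:
{"method": "drive_tool", "body": {"motion": [[0.33,0,0,0,0.024,0.019,1],[0.33,0,0,0,0.024,0.019,1],[0.33,0,0,0,0.024,0.019,1],[0.33,0,0,0,0.024,0.019,1],[0,0,0,0,0,0,1]]}}

```text
time_s: 5.35
eef_pos: [0.4952, -0.3704, 0.0475]
eef_rot: [0.066, 0.975, 0.214, 0.015]
ft_force: [-2.7, 1.9, 8.3]
width: 0.0451
finger_force: 65.3
```

Emit:
{"method": "drive_tool", "body": {"motion": [[0.33,0,0,0,0.024,0.02,1],[0.33,0,0,0,0.024,0.02,1],[0.33,0,0,0,0.024,0.02,1],[0.33,0,0,0,0.024,0.02,1],[0,0,0,0,0,0,1]]}}

```text
time_s: 5.85
eef_pos: [0.4974, -0.375, 0.0443]
eef_rot: [-0.001, 0.977, 0.215, 0.0]
ft_force: [-2.5, 3.2, 9.8]
width: 0.0449
finger_force: 65.4
```

```bash
python3 -c "from h import *; rel()"
```

```text
5.85 pos [ 0.4974 -0.375   0.0443]
[[ 0.908  0.419 -0.   ]
 [ 0.419 -0.908  0.003]
 [ 0.001 -0.003 -1.   ]]
F [-2.5  3.2  9.8] w 0.0449 f 65.44068574905396
L y 26.8 z 0.1 mm
R y -29.2 z -0.0 mm
lean left -0.003 torque [ 0.43  0.58 -0.01]
```

Emit:
{"method": "drive_tool", "body": {"motion": [[0.33,0,0,0,0.024,-0.02,1],[0.33,0,0,0,0.024,-0.02,1],[0.33,0,0,0,0.024,-0.02,1],[0.33,0,0,0,0.024,-0.02,1],[0,0,0,0,0,0,1]]}}

```text
time_s: 6.35
eef_pos: [0.4995, -0.3796, 0.0477]
eef_rot: [-0.069, 0.974, 0.214, -0.015]
ft_force: [-1.5, 1.4, 7.6]
width: 0.0447
finger_force: 65.1
```

```bash
python3 -c "from h import *; rel()"
```

```text
6.35 pos [ 0.4995 -0.3796  0.0477]
[[ 0.908  0.415 -0.058]
 [ 0.419 -0.899  0.128]
 [ 0.001 -0.14  -0.99 ]]
F [-1.5  1.4  7.6] w 0.0447 f 65.06933212280273
L y 26.1 z 7.7 mm
R y -29.3 z -0.1 mm
lean left -0.141 torque [ 0.12  0.31 -0.02]
```

Emit:
{"method": "drive_tool", "body": {"motion": [[0.33,0,0,0,0.024,-0.019,1],[0.33,0,0,0,0.024,-0.019,1],[0.33,0,0,0,0.024,-0.019,1],[0.33,0,0,0,0.024,-0.019,1],[0,0,0,0,0,0,1]]}}

```text
time_s: 6.85
eef_pos: [0.5018, -0.3842, 0.0505]
eef_rot: [-0.136, 0.967, 0.213, -0.029]
ft_force: [-1.9, 2.7, 6.9]
width: 0.0449
finger_force: 65.1
```

Run:
```python
from h import *
rel(); c=read_camera("scene"); cv2.imwrite("pics/s4.png",cv2.resize(c["color"][170:270,230:390,::-1],None,fx=5,fy=5,interpolation=cv2.INTER_CUBIC))
```

```text
6.85 pos [ 0.5018 -0.3842  0.0505]
[[ 0.908  0.404 -0.115]
 [ 0.42  -0.872  0.251]
 [ 0.001 -0.276 -0.961]]
F [-1.9  2.7  6.9] w 0.0449 f 65.07417440414429
L y 24.8 z 15.3 mm
R y -29.0 z -0.1 mm
lean left -0.279 torque [ 0.31  0.25 -0.03]
```

View pics/s4.png

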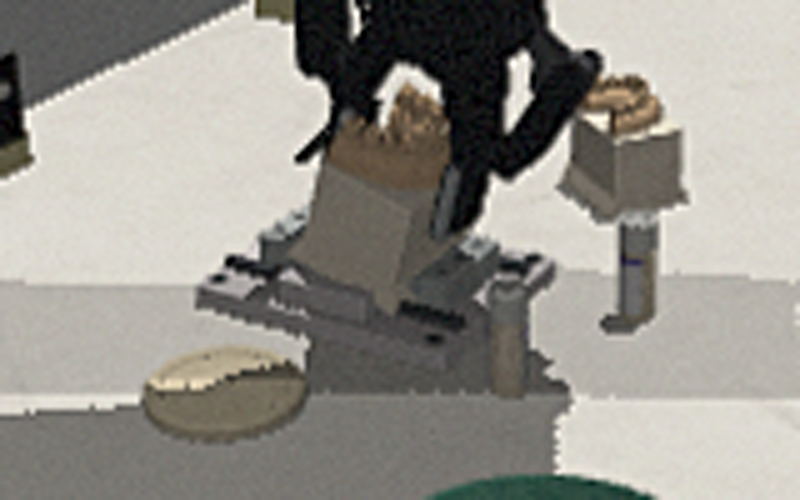

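The left side of the foot is now 15 mm up, past its jaw (crop (290,255)), and the lean is 0.28 rad to the right. I'm going back upright and then lifting.

Emit:
{"method": "drive_tool", "body": {"motion": [[-0.33,0,0,0,-0.024,0.019,1],[-0.33,0,0,0,-0.024,0.019,1],[-0.33,0,0,0,-0.024,0.019,1],[-0.33,0,0,0,-0.024,0.019,1],[0,0,0,0,0,0,1]]}}

```text
time_s: 7.4
eef_pos: [0.4995, -0.379, 0.0477]
eef_rot: [-0.067, 0.974, 0.215, -0.014]
ft_force: [4.2, -2.1, -3.3]
width: 0.0448
finger_force: 63.9
```

Emit:
{"method": "drive_tool", "body": {"motion": [[-0.33,0,0,0,-0.024,0.02,1],[-0.33,0,0,0,-0.024,0.02,1],[-0.33,0,0,0,-0.024,0.02,1],[-0.33,0,0,0,-0.024,0.02,1],[0,0,0,0,0,0,1]]}}

```text
time_s: 7.9
eef_pos: [0.4971, -0.3742, 0.0443]
eef_rot: [-0.0, 0.977, 0.215, 0.0]
ft_force: [1.7, 0.1, 2.9]
width: 0.0449
finger_force: 64.4
```

```bash
python3 -c "from h import *; rel()"
```

```text
7.9 pos [ 0.4971 -0.3742  0.0443]
[[ 0.907  0.421  0.   ]
 [ 0.421 -0.907  0.   ]
 [ 0.    -0.    -1.   ]]
F [1.7 0.1 2.9] w 0.0449 f 64.35093283653259
L y 27.5 z 0.0 mm
R y -28.5 z 0.0 mm
lean left -0.0 torque [-0.13 -0.45  0.04]
```

Emit:
{"method": "drive_tool", "body": {"motion": [[0,0,0,0,0,-0.05,1],[0,0,0,0,0,-0.05,1],[0,0,0,0,0,-0.05,1],[0,0,0,0,0,-0.05,1],[0,0,0,0,0,0,1]]}}

```text
time_s: 8.4
eef_pos: [0.4959, -0.3745, 0.053]
eef_rot: [-0.001, 0.977, 0.215, -0.001]
ft_force: [0.0, -1.4, -11.1]
width: 0.0448
finger_force: 67.0
```

Emit:
{"method": "drive_tool", "body": {"motion": [[0,0,0,0,0,-0.1,1],[0,0,0,0,0,-0.15,1],[0,0,0,0,0,-0.15,1],[0,0,0,0,0,-0.12,1],[0,0,0,0,0,-0.03,1]]}}

```text
time_s: 8.9
eef_pos: [0.4977, -0.3749, 0.0832]
eef_rot: [0.001, 0.977, 0.215, 0.001]
ft_force: [1.0, 0.3, -2.9]
width: 0.0449
finger_force: 68.0
```

Emit:
{"method": "drive_tool", "body": {"motion": [[0,0,0,0,0,0,1],[0,0,0,0,0,0,1],[0,0,0,0,0,0,1],[0,0,0,0,0,0,1],[0,0,0,0,0,0,1]]}}

```text
time_s: 9.4
eef_pos: [0.4968, -0.3745, 0.0813]
eef_rot: [-0.0, 0.977, 0.215, -0.0]
ft_force: [0.5, -0.1, -3.9]
width: 0.0452
finger_force: 68.0
```

Run:
```python
from h import *
rel(); c=read_camera("scene"); im=c["color"][:,:,::-1].copy()
q=[proj(c,H(-.031,y,.0365)) for y in(.028,-.028)]+[proj(c,H(.031,-.028,.0365))]
o=cv2.resize(im[170:270,230:390],None,fx=5,fy=5,interpolation=cv2.INTER_CUBIC)
for p in q: cv2.circle(o,tuple(int(v) for v in (p-[230,170])*5),3,(0,0,255),-1)
cv2.imwrite("pics/s5.png",o)
```

```text
9.4 pos [ 0.4968 -0.3745  0.0813]
[[ 0.908  0.42  -0.   ]
 [ 0.42  -0.908  0.   ]
 [-0.    -0.    -1.   ]]
F [ 0.5 -0.1 -3.9] w 0.0452 f 68.03940653800964
L y 27.4 z 37.0 mm
R y -28.6 z 37.0 mm
lean left -0.0 torque [ 0.07  0.   -0.02]
```

View pics/s5.png

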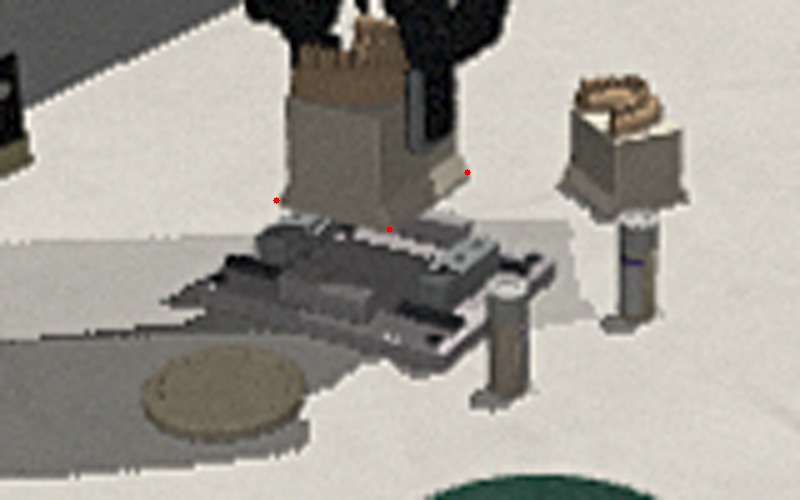

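The plinth hangs upright over the empty holder, about 2 cm clear of the jaws. Its foot corners match the predicted points at crop (277,200), (389,229) and (467,172). The tray and vials are unmoved, so I'm handing in.

```bash
python3 -c "
from station import arm
print(arm.sign_off())"
```

```text
the job is handed in; nothing more can be done
None
```

The plinth was rocked free, left lean first and then right (about 0.28 rad each way). It is now held upright over the holder about 2 cm above the jaws, with the tray and vials unmoved in the last picture, and the job was handed in at about 9.5 s.

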